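Isolate the contact rig and take a gauge reading

TASK

First turn the red handle of the yellow isolator box to off. Then take the orange-handled gauge rod from its blue cradle, push it down the brass guide tube of the contact rig until its collar stops against the tube's mouth, and draw it right out again. Finish holding the rod level in the gripper, with its tip over the ring of the white reading tile and about 10 cm above it (do not put it down or let go); leave the handle off and the other things on the bench where they are.

Things in the scene. Friction and masses are not known exactly. Their poses are not given: they have to be found in the camera images.
- handle (a joint): Isolator handle, hinge about the vertical axis through the middle of the isolator box, rad. 0 = off, hard stop; 1.4 = on, hard stop; it starts near on. The value grows counter-clockwise seen from above, so off is a clockwise turn. A dry friction of about 0.12 N m holds it where it is left; there is no spring.
- handle_grip (a point): Point on the handle's turning axis, 80 mm above the table, fixed to the isolator box. The red handle is an upright bar 64 mm long, 14 mm wide, 30 mm tall (61 to 91 mm above the table) on a disc 44 mm across. Its length lies along the isolator box's x axis at joint value 0, and is turned counter-clockwise by the joint value otherwise.
- isolator: Isolator box, fixed to the table: grey, 110 x 110 mm, 44 mm high, with a yellow top plate to 50 mm. Origin: centre of its underside. z up. On the top plate a black dot on its +x side marks off and a green dot near its +y side marks on, where the handle's white stripe points.
- rod: Gauge rod, 120 g nominal (varies), loose, lying level in the cradle. Origin on its axis in the grip; +x along the axis towards the tip. Orange square grip 18 x 18 mm from x = -45 to +35 mm, dark collar 38 mm across from x = 35 to 43 mm, steel shaft 9 mm across from x = 43 to 123 mm, blunt-pointed over the last 6 mm. Centre of mass about 5 mm ahead of the origin.
- rod_tip (a point): The rod's tip, on its axis, 123 mm from the rod's origin.
- cradle: Rod cradle, fixed: blue base 150 x 70 x 12 mm, origin centre of its underside, x along the rod towards its tip, z up. The rod's origin lies at x = -34 mm and its axis 50 mm above the table. Two grey saddles, 10 mm thick along x, at x = -71 mm (under the grip's rear end, with cheeks 3 mm clear in all, up to 5 mm above the rod's axis) and at x = 45 mm (under the shaft, cheeks up to 10 mm above the rod's axis). The rod lifts straight up out of both.
- rig: Contact rig, fixed: aluminium case 220 (x) x 200 (y) mm, 85 mm high, with a black contactor block on top (86 x 70 mm, up to 150 mm high, centred 7 mm along x) and the brass guide tube. Origin: centre of its underside; +x is the level direction in which the rod is pushed in; z up.
- guide: Brass guide tube, fixed to the rig, sloping 25 degrees down. Origin: centre of the mouth's rim, 135 mm above the table and 115 mm to the -x side of the rig's origin, so it stands 5 mm beyond the case. +x runs along the bore, down into the tube. Bore 16 mm, 85 mm long, flared over the first 18 mm to 26 mm at the mouth; the mouth is 34 mm across outside. With the collar's front face against the rim, the rod's tip is 80 mm down the bore.
- tile: White reading tile, fixed, 120 x 120 x 6 mm with a black ring 60 mm across at its centre and a blue stripe along one edge. Origin: centre of its underside, z up.
- tile_top (a point): Centre of the reading tile's upper face, 6 mm above the table.
- screwdriver: Bystander: red-handled screwdriver lying on the table. Origin: on the underside; x along its length.
- spool: Bystander: aluminium wire spool standing on end, 56 mm across, 44 mm high. Origin: centre of its underside.
- meter: Bystander: yellow hand multimeter lying flat, 150 x 75 mm, 40 mm high with its dial. Origin: centre of its underside.
- jar: Bystander: amber jar, 56 mm across, 75 mm high. Origin: centre of its underside.
- wrench: Bystander: steel wrench lying flat. Origin: on the underside; x along its length.
There are look-alikes about, which are no part of the job. There is more than one size of the rod; the one meant has the size given above.

How it is judged:
On the way, in this order (a step that is already met when the one before it is completed fails the run):
1. the isolator handle is turned to off while the rod still lies in its cradle (value of joint handle below 0.15 rad and distance of rod from where it was at the start of the episode below 0.03 m), for 0.1 s.
2. the rod is in the guide tube with its collar stopped at the mouth (tip at least 76 mm down the bore) (x of rod_tip in the frame of guide above 0.076 m and y of rod_tip in the frame of guide between -0.009 and 0.009 m and z of rod_tip in the frame of guide between -0.009 and 0.009 m), for 0.1 s.
3. the rod is drawn right out: its tip is 10 mm or more outside the mouth (x of rod_tip in the frame of guide below -0.01 m), for 0.1 s.
At the end, for the whole second after the job is handed in: The rod is at rest in the gripper's fingers and nothing else carries it; its axis is level within 8 degrees; its tip is within 45 mm (seen from above) of the tile's centre and 60 to 160 mm above the tile; the isolator handle is within 0.15 rad of off (value of joint handle below 0.15 rad and horizontal distance between rod_tip and tile_top below 0.045 m and z of rod_tip in the frame of tile_top between 0.06 and 0.16 m and angle between rod's own x axis and vertical between 1.4308 and 1.7108 rad and contact force between the fingers and rod above 1 N and contact force between rod and rig below 0.1 N and contact force between rod and cradle below 0.1 N and contact force between rod and isolator below 0.1 N and contact force between rod and tile below 0.1 N and linear speed of rod below 0.03 m/s); the arm keeps its last pose, push and grip.
It fails at once if the rod's tip enters the guide tube while the isolator is not off (value of joint handle above 0.15 rad and x of rod_tip in the frame of guide between 0.01 and 0.1 m and y of rod_tip in the frame of guide between -0.009 and 0.009 m and z of rod_tip in the frame of guide between -0.009 and 0.009 m).
It fails at once if a bystander (screwdriver, spool, meter, jar or wrench) is moved by more than 30 mm (distance of any of screwdriver, spool, meter, jar, wrench from where it was at the start of the episode above 0.03 m).
It also fails if it takes over 64 s, if anything falls off the work surface, if the arm or the gripper's body presses on something with over 40 N, if the wrist force passes 120 N, or if a joint passes its speed limit or range.

ROBOT

A 6-joint arm with a two-finger parallel gripper is mounted at the origin on the work surface. World frame = base frame: x ahead of the robot, y to its left, z up, the work surface at z = 0. Lengths are in m, angles in rad, forces in N, time in s.
With the tool pointing down it reaches from about 0.375 to 0.975 m from the base axis. Payload 3.8 kg.
Tool frame: the origin (TCP) lies on the centre line of the jaws, within the pads' length; the fingertips stand 17 mm ahead of it and the grasp point (between the pads) lies 2 mm behind it (bot.tip_extent is the distance from the TCP to the fingertips, in m); z points along the fingers, y is the line along which they close (so a half turn about z gives the same grasp; the last joint's range is limited). The gripper opens to 85 mm and grips with 20 to 120 N. Pads are 22 mm wide; open, the fingers measure 114 mm over their backs; the gripper's body (76 mm by 85 mm) begins 54 mm behind the grasp point. The pads swing forward as they close: fully open they stand 13 mm farther back than shut.
Start: joints at [1.226, 0.264, 1.604, -0, 1.274, -0.037], TCP at [0.204, 0.643, 0.248] pointing down, gripper open.
Joint ranges: [-2.63, 2.63], [-0.94, 2.18], [0.31, 2.57], [-1.31, 4.45], [0, 2.66], [-2.55, 2.55]. Speed limits (rad/s): [2.57, 2.57, 3.14, 3.14, 3.14, 3.14].

INTERFACE

Orientations are given as a rotation vector (axis times angle).
In Python, from workcell import readout, read_camera, finish_job, bot gives the robot as it stands.
- The arm moves only by the tool jog_arm, never from a script. Its argument "deltas" is one flat list of numbers, 7 for each row, row after row: the shift along the tool's x, y, z in m, then the turn, a rotation vector about the tool's x, y, z in degrees, then the gripper command: -1 is shut, 1 is fully open, values between are in proportion. A call has 1 to 8 rows; each row is the pose to reach, as a shift and turn from the pose commanded when the call began, along the tool's axes at that moment; what a row does not reach only later rows make up. A row lasts 1/10 s, in which the tool goes at most 50 mm and 8.59 degrees, less where a joint would pass 70% of its speed; a pose out of reach is approached as far as the arm can. A call with a gripper value outside its range is refused whole. The fingers move at their own pace and stop on an object; "squeeze" is the grip in N (left out, the last holds). Time passes only in rows, so rows that repeat a pose let the fingers close. It gives the time, the measured TCP pose, the force, the opening and the grip force at its end, in the units of the state.
- readout.read_state(): the state, without advancing time (a new reading comes with each control period).
- read_camera(name): name is "scene" or "top"; returns a dict with "color" (384x512x3 uint8, blue, green, red), "fx", "fy", "cx", "cy" (pixels), "origin" and "attitude" of the camera in the world. Camera axes: x right, y down, z forward; pixel columns grow to the right and rows downward; lengths in m; the calibration is good to about 2 mm. A picture is of the moment at which its call begins. There is no depth.
- finish_job(): hands the job in; it is judged then, once.
The state is a dict: "time": time; "q": joint angles; "joint_vel": joint speeds; "joint_torque": joint torques, N m; "tool_pos": TCP position; "tcp_rot": TCP orientation; "wrist_force": force on the tool from outside, world axes, zero at the start; "torque": the same for the moment, N m; "width": opening from 0.0 (shut) to 1.0 (fully open); "grip_force": force on a finger pad.
Only numpy, scipy, OpenCV 4.12 (cv2) and the standard library are available. Lean on these libraries where they do the work, as an engineer would, in place of code of your own. Each camera call takes 0.05 s, during which the arm holds its last target. There are 200 camera calls.

## Working session

There is one attempt and no reset: what is moved stays moved. The work goes in short steps, Python scripts to look and compute and a tool call to move; the robot and the scene stay as the last step left them, time stands still between calls to the robot, and variables do not carry over. Pictures are saved under pics/ and viewed, at most 10 in all, crops included, and the job is handed in when it is done.

Besides the shell and the picture viewer there is one more tool, called after "Call:" as name(argument=value, ...) on one line, values as JSON. jog_arm: Moves the arm, as the interface text tells. Its arguments: {"type":"object","properties":{"deltas":{"type":"array"},"squeeze":{"type":"number"}},"required":["deltas"]}

```bash
mkdir -p pics; ls; cat > h.py <<'E'
import numpy as np, cv2
from scipy.spatial.transform import Rotation as R
from workcell import readout, read_camera, finish_job, bot
def att(c):
    a=np.array(c["attitude"],float)
    return a if a.shape==(3,3) else (R.from_rotvec(a).as_matrix() if a.size==3 else R.from_quat(a).as_matrix())
def ray(c,u,v):
    return np.array(c["origin"]),att(c)@np.array([(u-c["cx"])/c["fx"],(v-c["cy"])/c["fy"],1.])
def onz(c,u,v,z):
    o,d=ray(c,u,v); return o+d*(z-o[2])/d[2]
def pix(c,p):
    q=att(c).T@(np.array(p)-np.array(c["origin"])); return np.array([c["cx"]+c["fx"]*q[0]/q[2],c["cy"]+c["fy"]*q[1]/q[2]])
E
python3 - <<'E'
from h import *
for n in("top","scene"):
    c=read_camera(n); cv2.imwrite(f"pics/{n}0.png",cv2.resize(c["color"],(800,600),interpolation=cv2.INTER_CUBIC)); np.save(n+"0.npy",c,allow_pickle=True)
    print(n,c["fx"],c["fy"],c["cx"],c["cy"],c["origin"],c["attitude"])
E
```

```text
pics
top 398.17290502688746 398.17290502688746 251.00206763250247 190.70176117453033 [0.43628646 0.00570589 1.07808688] [-2.16574925  2.12800115 -0.10770144]
scene 370.87738236421745 370.87738236421745 254.71919669035182 190.36037588179593 [ 0.8480525  -0.52175437  0.9222426 ] [-2.44319916 -0.62954341  0.21175669]
```

View pics/top0.png

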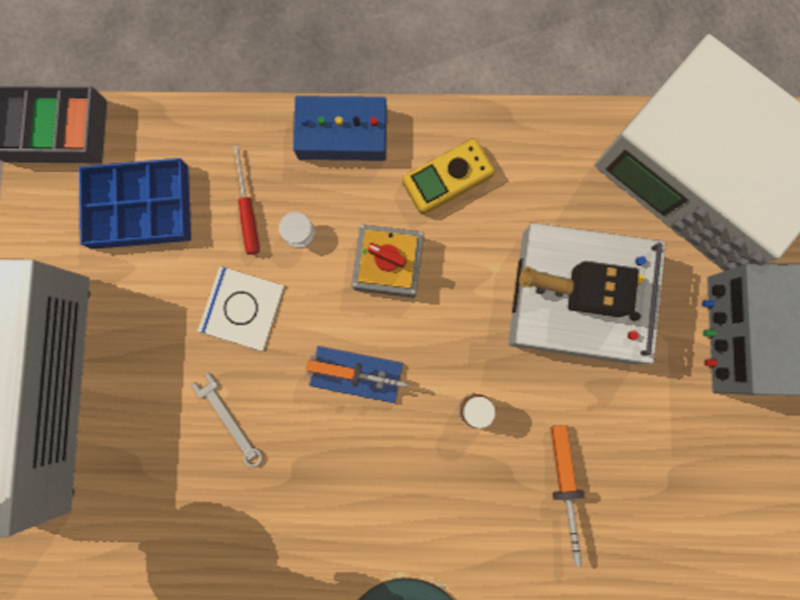

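View pics/scene0.png

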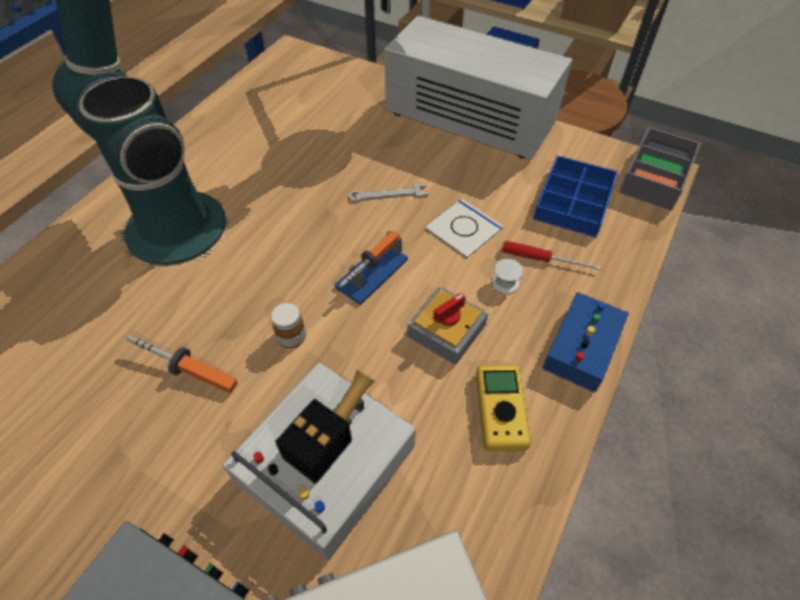

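Two rods are visible. One is in the blue cradle at top (305–405, 365–385), about 0.17 m long. The other lies loose at (560–578, 430–565), about 0.24 m, which is oversize. The cradle rod fits the 168 mm given. The isolator is at (388,258), the rig tube mouth at (520,278) facing left, and the tile at (242,308).

```bash
cat > m.py <<'E'
from h import *
def load(n): return np.load(n+"0.npy",allow_pickle=True).item()
def blob(c,lo,hi,box,s=1.0):
    x0,y0,x1,y1=[int(b*.64) for b in box]
    m=cv2.inRange(cv2.cvtColor(c["color"],cv2.COLOR_BGR2HSV),np.array(lo),np.array(hi)); k=np.zeros_like(m); k[y0:y1,x0:x1]=m[y0:y1,x0:x1]
    cs,_=cv2.findContours(k,cv2.RETR_EXTERNAL,cv2.CHAIN_APPROX_NONE)
    return max(cs,key=cv2.contourArea)
def rect(c,ct,z):
    w=np.array([onz(c,u,v,z)[:2] for u,v in ct[:,0]],np.float32)*1000
    r=cv2.minAreaRect(w); return np.round(r[0],1),np.round(r[1],1),round(r[2],1)
E
python3 - <<'E'
from m import *
B={"top":dict(handle=([0,170,90],[7,255,255],(355,230,425,285)),plate=([15,120,80],[32,255,255],(345,220,430,300)),
 orange=([4,170,120],[16,255,255],(290,350,365,395)),blue=([100,130,40],[125,255,255],(300,335,415,410)),
 tile=([0,0,170],[180,60,255],(190,255,295,360)),ring=([0,0,0],[180,255,110],(215,285,268,330)),case=([0,0,120],[180,45,255],(500,215,675,370)),
 tube=([8,90,40],[25,255,230],(515,260,575,300)),black=([0,0,0],[180,255,60],(560,255,640,325)),orange2=([4,170,120],[16,255,255],(545,415,590,500))),
 "scene":dict(handle=([0,170,90],[7,255,255],(425,285,475,330)),orange=([4,170,120],[16,255,255],(360,225,410,270)),
 ring=([0,0,0],[180,255,110],(445,212,485,242)),blue=([100,130,40],[125,255,255],(330,220,415,305)),plate=([15,120,80],[32,255,255],(405,285,490,350)))}
Z=dict(handle=.091,plate=.05,orange=.059,blue=.012,tile=.006,ring=.006,case=.085,tube=.14,black=.15,orange2=.02)
for n in B:
    c=load(n)
    for k,(lo,hi,b) in B[n].items():
        ct=blob(c,lo,hi,b); print(n,k,cv2.contourArea(ct),*rect(c,ct,Z[k]))
t=load("top")["color"]; s=load("scene")["color"]
a=cv2.resize(t[125:270,185:440],(800,455),interpolation=cv2.INTER_CUBIC); cv2.imwrite("pics/c1.png",a)
E
```

```text
top handle 208.5 [624.8  40.3] [59.5 39.4] 85.5
top plate 2754.0 [630.3  43. ] [136.1 142.9] 0.8
top orange 163.5 [444.2 130.3] [77.2 16.6] 79.1
top blue 185.5 [453.6  74.9] [114.2  24.4] 79.8
top tile 1625.5 [546.3 290.1] [107.4 119.3] 74.5
top ring 1.0 [522.3 288.4] [ 3.9 28.3] 17.8
top case 4550.5 [ 575.  -282.5] [227.  197.9] 82.6
top tube 362.0 [ 584.5 -200.9] [89.6 60.2] 89.7
top black 1224.5 [ 569.2 -290.1] [103.9  75.8] 82.1
top orange2 401.5 [ 305.5 -255.4] [107.3  27.6] 7.4
scene handle 63.5 [633.7  36.1] [65.3 14.4] 66.9
scene orange 86.5 [450.2 133.6] [71.5 17.6] 82.3
scene ring 0.0 [573.8 283.7] [8.3 1.8] 61.5
scene blue 417.5 [442.5  90.4] [146.2  66.3] 80.4
scene plate 518.0 [634.7  41. ] [91.3 89.7] 83.7
```

View pics/c1.png

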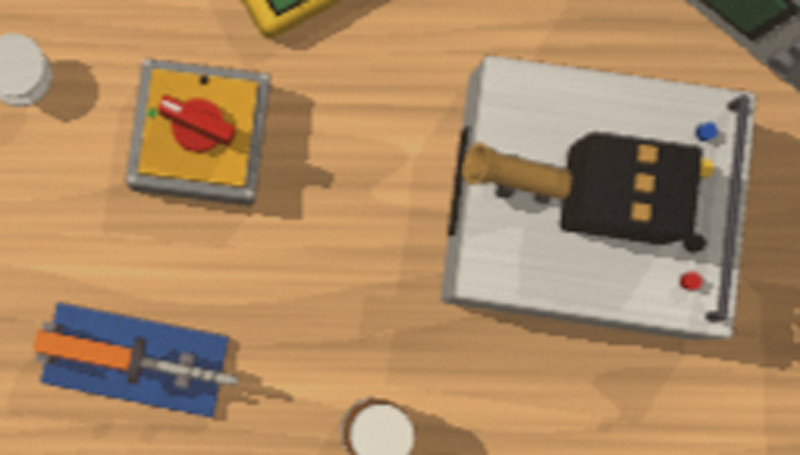

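The crop confirms the cradle rod: a short grip, with collar and shaft lying to the right, tip at (235,380) in the crop. I'll refine the isolator and rig in the second view.

```bash
python3 - <<'E'
from m import *
c=load("top"); s=load("scene")
f=lambda X,Y,z:np.round(onz(c,185+(X+.5)/3.137-.5,125+(Y+.5)/3.137-.5,z)*1000,1)[:2]
for name,pts,z in(("isotop",[(148,60),(268,75),(252,200),(130,185)],.044),("case",[(485,57),(752,95),(730,333),(452,298)],.085),
 ("block",[(583,133),(702,148),(690,243),(562,228)],.15),("mouth",[(478,163)],.135),("dot",[(204,79)],.05),("hand",[(165,103),(232,135)],.091)):
    p=np.array([f(*q,z) for q in pts]); print(name,p.tolist(),p.mean(0))
print(rect(s,blob(s,[18,180,100],[30,255,255],(405,285,490,350)),.05), rect(c,blob(c,[18,180,100],[30,255,255],(345,220,430,300)),.05))
# predicted scene mouth
a=cv2.resize(s["color"][180:355,145:320],(600,600),interpolation=cv2.INTER_CUBIC); cv2.imwrite("pics/c2.png",a)
E
```

```text
isotop [[689.1, 84.1], [677.5, -17.7], [570.8, -5.7], [581.8, 96.6]] [629.8    39.325]
case [[685.2, -192.0], [656.9, -405.0], [466.3, -381.5], [489.9, -164.5]] [ 574.575 -285.75 ]
block [[611.6, -251.7], [601.6, -339.8], [530.2, -328.9], [539.8, -234.9]] [ 570.8   -288.825]
mouth [[590.1, -176.1]] [ 590.1 -176.1]
dot [[671.9, 36.2]] [671.9  36.2]
hand [[642.4, 66.0], [617.0, 11.6]] [629.7  38.8]
(array([622.7,  10.8]), array([14.6, 16. ]), 87.5) (array([630.4,  40.8]), array([86.9, 86.8]), 83.7)
```

View pics/c2.png

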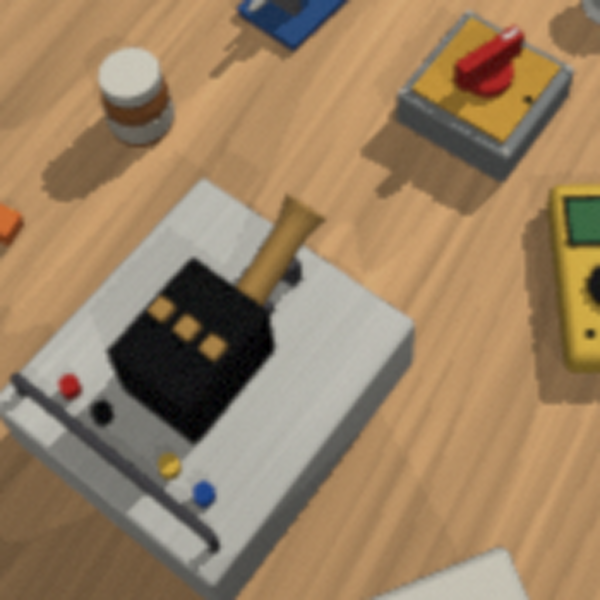

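The scene crop shows the tube mouth rim centred near (306,207) and the isolator handle still on at about (490,65).

```bash
cat >> h.py <<'E'
def tri(c1,p1,c2,p2):
    A=[];b=[]
    for c,p in((c1,p1),(c2,p2)):
        o,d=ray(c,*p); d=d/np.linalg.norm(d); P=np.eye(3)-np.outer(d,d); A.append(P); b.append(P@o)
    return np.linalg.solve(A[0]+A[1],b[0]+b[1])
def down(xang,tilt=0):
    "tool pointing down, tool x at world angle xang (deg), then tool x dipped by tilt deg"
    a=np.radians(xang); x=np.array([np.cos(a),np.sin(a),0]); z=np.array([0,0,-1.]); y=np.cross(z,x)
    return R.from_rotvec(y*np.radians(-tilt if 0 else tilt)*1.0)*R.from_matrix(np.c_[x,y,z])
def delta(pos,Rt):
    s=readout.read_state(); R0=R.from_rotvec(s["tcp_rot"])
    print("t",s["time"],"pos",np.round(s["tool_pos"],4),"shift",np.round(R0.inv().apply(np.array(pos)-s["tool_pos"]),4),"turn",np.round(np.degrees((R0.inv()*Rt).as_rotvec()),2))
E
python3 - <<'E'
from m import *
s=readout.read_state(); M=R.from_rotvec(s["tcp_rot"]).as_matrix(); print(np.round(M,3).tolist())
m=tri(load("top"),(185+478/3.137,125+163/3.137),load("scene"),(145+306/3.4286,180+207/3.4286)); print("mouth",m)
print(down(0,25).as_matrix()[:,0])
for a in(65,245): delta([.63,.040,.25],down(a))
E
```

```text
[[-0.953, 0.303, -0.001], [0.303, 0.953, -0.002], [0.0, -0.002, -1.0]]
mouth [ 0.59205832 -0.17495668  0.13459812]
[0.90630779 0.         0.42261826]
t 0.1 pos [0.2043 0.6427 0.247 ] shift [-0.5883 -0.4454 -0.0021] turn [-0.1   0.1  97.36]
t 0.1 pos [0.2043 0.6427 0.247 ] shift [-0.5883 -0.4454 -0.0021] turn [ -0.09  -0.09 -82.64]
```

Call:
jog_arm(deltas=[-0.1,-0.075,-0.05,0,0,16,1,-0.588,-0.445,-0.05,0,0,97,1,-0.588,-0.445,-0.05,0,0,97,1,-0.588,-0.445,-0.05,0,0,97,1,-0.588,-0.445,-0.05,0,0,97,1,-0.588,-0.445,-0.05,0,0,97,1,-0.588,-0.445,-0.05,0,0,97,1,-0.588,-0.445,-0.05,0,0,97,1], squeeze=60)

```text
time: 0.9
tool_pos: [0.4336, 0.3179, 0.2825]
tcp_rot: [-2.157, -2.284, 0.0]
wrist_force: [0.8, 0.7, 0.0]
width: 1.003
grip_force: 0.0
```

```bash
python3 -c "
from h import *
delta([.63,.040,.16],down(65)); print(readout.read_state()['q'])"
```

```text
t 0.9 pos [0.4336 0.3179 0.2825] shift [-0.2887  0.1802  0.1225] turn [-1.000e-02  1.000e-02  2.827e+01]
[ 5.86331591e-01 -1.67600059e-02  1.85416732e+00  4.92672294e-06
  1.30450483e+00  5.29221665e-01]
```

Call:
jog_arm(deltas=[-0.289,0.18,0.11,0,0,28.3,1,-0.289,0.18,0.11,0,0,28.3,1,-0.289,0.18,0.11,0,0,28.3,1,-0.289,0.18,0.11,0,0,28.3,1,-0.289,0.18,0.11,0,0,28.3,1,-0.289,0.18,0.11,0,0,28.3,1,-0.289,0.18,0.11,0,0,28.3,1,-0.289,0.18,0.11,0,0,28.3,1])

```text
time: 1.7
tool_pos: [0.6317, 0.0383, 0.1697]
tcp_rot: [-2.648, -1.689, 0.006]
wrist_force: [-0.2, 0.3, 0.1]
width: 0.996
grip_force: 0.0
```

```bash
python3 -c "
from h import *
delta([.63,.040,.086],down(65)); print(readout.read_state()['q'])"
```

```text
t 1.7 pos [0.6317 0.0383 0.1697] shift [ 0.0011 -0.0021  0.0837] turn [-0.13  0.16  0.07]
[ 0.02201949  0.24559212  1.77626538 -0.00177931  1.12298246  0.45790597]
```

Call:
jog_arm(deltas=[0.001,-0.002,0.042,0,0,0,1,0.001,-0.002,0.084,0,0,0,1,0.001,-0.002,0.084,0,0,0,-1,0.001,-0.002,0.084,0,0,0,-1,0.001,-0.002,0.084,0,0,0,-1,0.001,-0.002,0.084,0,0,0,-1,0.001,-0.002,0.084,0,0,0,-1,0.001,-0.002,0.084,0,0,0,-1], squeeze=40)

```text
time: 2.5
tool_pos: [0.6338, 0.0439, 0.0922]
tcp_rot: [2.639, 1.693, 0.012]
wrist_force: [5.1, -2.5, -0.0]
width: 0.151
grip_force: 44.0
```

Call:
jog_arm(deltas=[0,0,0,0,0,0,-1,0,0,0,0,0,0,-1,0,0,0,0,0,0,-1,0,0,0,0,0,0,-1])

```text
time: 2.9
tool_pos: [0.6338, 0.0439, 0.0922]
tcp_rot: [2.639, 1.693, 0.012]
wrist_force: [5.8, -2.7, 0.6]
width: 0.152
grip_force: 44.1
```

Call:
jog_arm(deltas=[0,0,0,0,0,8,-1,0,0,0,0,0,16,-1,0,0,0,0,0,24,-1,0,0,0,0,0,32,-1,0,0,0,0,0,40,-1,0,0,0,0,0,48,-1,0,0,0,0,0,54,-1,0,0,0,0,0,54,-1])

```text
time: 3.7
tool_pos: [0.635, 0.0426, 0.0922]
tcp_rot: [3.123, 0.306, 0.019]
wrist_force: [8.3, -7.5, -1.9]
width: 0.153
grip_force: 43.7
```

```bash
python3 -c "
from h import *
delta([.63,.040,.086],down(-6.5)); s=readout.read_state();print(s['q'],s['torque'],s['wrist_force'])"
```

```text
t 3.7 pos [0.635  0.0426 0.0922] shift [-0.0054  0.0016  0.0062] turn [ 0.19 -0.7  17.7 ]
[ 0.02950315  0.32052563  1.83736429 -0.00384973  0.97158468  1.40696548] [-0.95495239 -1.28919294 -0.1220419 ] [ 8.32107931 -7.52539586 -1.9355736 ]
```

Call:
jog_arm(deltas=[0,0,0,0,0,8,-1,0,0,0,0,0,15,-1,0,0,0,0,0,19,-1,0,0,0,0,0,19,-1,0,0,0,0,0,19,-1])

```text
time: 4.2
tool_pos: [0.635, 0.0419, 0.0922]
tcp_rot: [3.131, -0.208, 0.02]
wrist_force: [8.9, -8.4, -2.9]
width: 0.152
grip_force: 44.1
```

```bash
python3 -c "
from h import *
delta([.63,.040,.086],down(-6.5)); s=readout.read_state();print(s['q'],s['torque'],s['wrist_force'])"
```

```text
t 4.2 pos [0.635  0.0419 0.0922] shift [-0.0048  0.0026  0.0062] turn [ 0.15 -0.73 -1.1 ]
[ 0.02910425  0.32055957  1.837348   -0.00538915  0.97143469  1.7354834 ] [-1.33333941 -1.40160723  0.34969917] [ 8.94950317 -8.42083498 -2.91356207]
```

Call:
jog_arm(deltas=[0,0,0,0,0,4,-1,0,0,0,0,0,4,-1,0,0,0,0,0,0,-1,0,0,0,0,0,0,1,0,0,0,0,0,0,1,0,0,0,0,0,0,1,0,0,-0.05,0,0,0,1,0,0,-0.1,0,0,0,1])

```text
time: 5.0
tool_pos: [0.6272, 0.0448, 0.1872]
tcp_rot: [3.134, -0.211, -0.01]
wrist_force: [1.3, 0.1, 1.1]
width: 0.976
grip_force: 0.0
```

Call:
jog_arm(deltas=[0,0,-0.05,0,0,0,1,0,0,-0.05,0,0,0,1])

```text
time: 5.2
tool_pos: [0.6344, 0.0451, 0.2491]
tcp_rot: [-3.133, 0.21, -0.025]
wrist_force: [1.2, -0.7, 0.7]
width: 0.996
grip_force: 0.0
```

```bash
python3 -c "
from m import *
c=read_camera('scene'); np.save('scene0.npy',c,allow_pickle=True)
cv2.imwrite('pics/s1.png',cv2.resize(c['color'][120:270,190:340],(600,600),interpolation=cv2.INTER_CUBIC))
delta([.4485,.1255,.15],down(80.5)); s=readout.read_state();print(s['wrist_force'])"
```

```text
t 5.25 pos [0.6326 0.045  0.2451] shift [-0.1942 -0.0549  0.0931] turn [  0.37  -0.56 -88.18]
[ 0.87636658  0.80803479 -2.38291917]
```

View pics/s1.png

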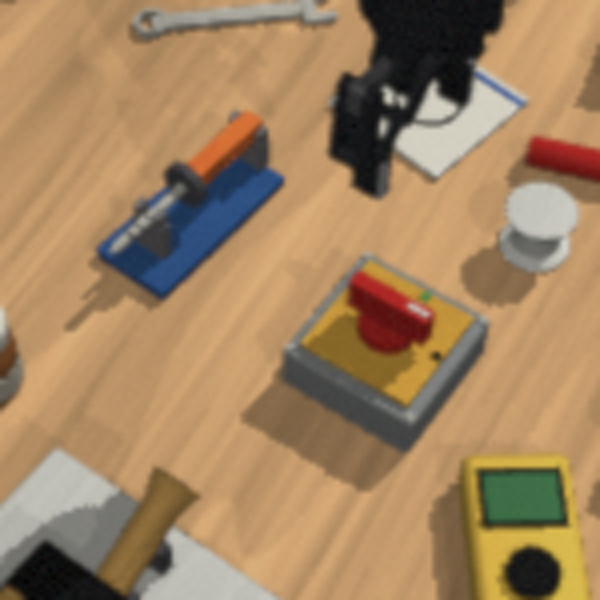

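The handle bar now runs (355,285)–(430,320) with its stripe close to the black-dot side (dot at 437,356). I'll compute its angle, and the rod position from this view.

```bash
python3 -c "
from m import *
c=load('scene'); g=lambda X,Y,z: onz(c,190+X/4,120+Y/4,z)[:2]*1000
a,b=g(353,277,.091),g(431,311,.091); print('bar',a,b,np.degrees(np.arctan2(*(b-a)[::-1])),'dot',g(437,356,.05),'plate',[g(*p,.05).round() for p in((367,260),(481,322),(408,406),(300,343))])
print('orange',rect(c,blob(c,[4,170,120],[16,255,255],(360,225,410,270)),.059))
print('tip',g(112,246,.05),'rear',g(254,122,.05),'collar',g(186,184,.05))
"
```

```text
bar [605.65436564  43.27382513] [665.4260108   43.17968015] -0.09024522500945296 dot [676.49135828  38.04263426] plate [array([596.,  90.]), array([692.,  80.]), array([676.,  -9.]), array([587.,   1.])]
orange (array([450.2, 133.6]), array([71.5, 17.6]), 82.3)
tip [424.16411343  10.5538231 ] rear [456.37737053 169.32323987] collar [441.77148483  88.51588965]
```

Call:
jog_arm(deltas=[-0.194,-0.055,0.02,0,0,-88,1,-0.194,-0.055,0.05,0,0,-88,1,-0.194,-0.055,0.06,0,0,-88,1,-0.194,-0.055,0.06,0,0,-88,1,-0.194,-0.055,0.06,0,0,-88,1,-0.194,-0.055,0.06,0,0,-88,1,-0.194,-0.055,0.06,0,0,-88,1,-0.194,-0.055,0.06,0,0,-88,1])

```text
time: 6.05
tool_pos: [0.443, 0.1251, 0.1772]
tcp_rot: [-2.7, -1.605, 0.004]
wrist_force: [-0.4, -0.8, 0.3]
width: 0.999
grip_force: 0.0
```

```bash
python3 -c "
from m import *
c=read_camera('top')
for lo in (150,170,190):
  ct=blob(c,[0,lo,60],[7,255,255],(355,230,425,285)); print(rect(c,ct,.091), rect(c,blob(c,[18,180,100],[30,255,255],(345,220,430,300)),.05))
cv2.imwrite('pics/t2.png',cv2.resize(c['color'][130:210,200:300],(800,640)[:2] and (750,600),interpolation=cv2.INTER_CUBIC))
delta([.448,.1245,.1],down(80)); print(readout.read_state()['q'])"
```

```text
(array([628.8,  41.5]), array([59.4, 39.8]), 23.3) (array([630.4,  40.7]), array([86.4, 87. ]), 83.5)
(array([626.8,  37.8]), array([39.7, 52.5]), 46.4) (array([630.4,  40.7]), array([86.4, 87. ]), 83.5)
(array([624.2,  39.5]), array([49. , 39.7]), 24.6) (array([630.4,  40.7]), array([86.4, 87. ]), 83.5)
t 6.1 pos [0.4432 0.125  0.1773] shift [0.0019 0.0047 0.0773] turn [ -0.14   0.07 -18.25]
[ 2.20773195e-01 -8.88380787e-02  2.12197891e+00  1.84789626e-04
  1.11117597e+00  7.13684585e-01]
```

View pics/t2.png

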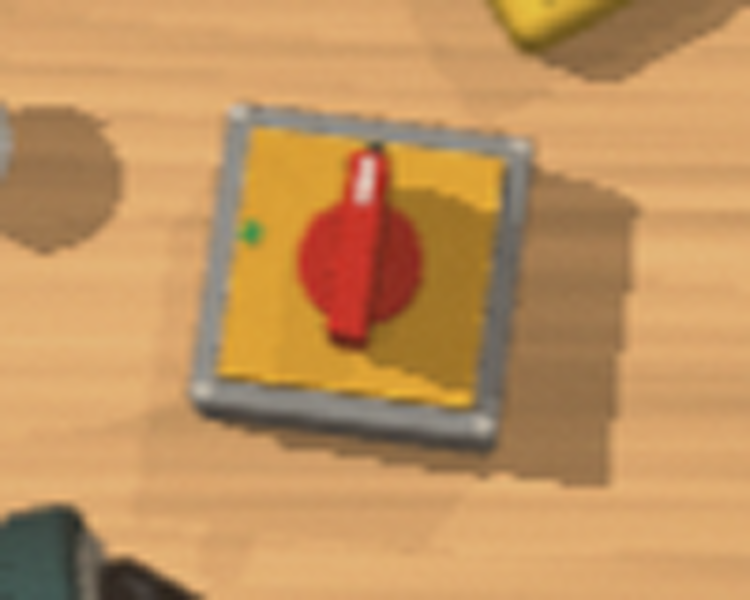

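The top crop shows the handle bar (347,335)–(370,155) parallel to the box sides, about 7° in the image for both, with the stripe at the black dot: it is off.

Call:
jog_arm(deltas=[0.002,0.005,0.03,0,0,-8,1,0.002,0.005,0.06,0,0,-16,1,0.002,0.005,0.07,0,0,-18,1,0.002,0.005,0.07,0,0,-18,1,0.002,0.005,0.07,0,0,-18,1])

```text
time: 6.6
tool_pos: [0.4494, 0.1243, 0.1082]
tcp_rot: [-2.425, -1.996, 0.002]
wrist_force: [1.3, 0.0, -0.2]
width: 1.0
grip_force: 0.0
```

```bash
python3 -c "
from m import *
delta([.448,.1245,.048],down(80))"
```

```text
t 6.6 pos [0.4494 0.1243 0.1082] shift [-0.     -0.0014  0.0602] turn [-0.08  0.03 -1.08]
```

Call:
jog_arm(deltas=[0,-0.001,0.03,0,0,-1,1,0,-0.001,0.06,0,0,-1,1,0,-0.001,0.06,0,0,-1,1,0,-0.001,0.06,0,0,-1,-1,0,-0.001,0.06,0,0,-1,-1,0,-0.001,0.06,0,0,-1,-1,0,-0.001,0.06,0,0,-1,-1,0,-0.001,0.06,0,0,-1,-1], squeeze=60)

```text
time: 7.4
tool_pos: [0.4467, 0.125, 0.0497]
tcp_rot: [-2.403, -2.016, 0.006]
wrist_force: [-10.5, 2.6, 12.6]
width: 0.195
grip_force: 60.2
```

Call:
jog_arm(deltas=[0,0,0,0,0,0,-1,0,0,0,0,0,0,-1,0,0,0,0,0,0,-1])

```text
time: 7.7
tool_pos: [0.4467, 0.125, 0.0497]
tcp_rot: [-2.403, -2.017, 0.006]
wrist_force: [-10.1, 2.6, 13.3]
width: 0.203
grip_force: 60.2
```

Call:
jog_arm(deltas=[0,0,-0.03,0,0,0,-1,0,0,-0.06,0,0,0,-1,0,0,-0.11,0,0,0,-1,0,0,-0.16,0,0,0,-1,0,0,-0.19,0,0,0,-1,0,0,-0.19,0,0,0,-1])

```text
time: 8.3
tool_pos: [0.4526, 0.1253, 0.2453]
tcp_rot: [2.401, 2.017, 0.017]
wrist_force: [0.2, -0.1, -0.7]
width: 0.199
grip_force: 59.2
```

```bash
cat >> h.py <<'E'
MOUTH=np.array([.590,-.175,.135]); HEAD=-96.7
def bore(h=None,dip=25):
    a=np.radians(HEAD if h is None else h); d=np.radians(dip); return np.array([np.cos(a)*np.cos(d),np.sin(a)*np.cos(d),-np.sin(d)])
E
python3 -c "
from h import *
print(bore()); delta(MOUTH-.165*bore(),down(HEAD+180,25)); s=readout.read_state(); print(s['q'],s['wrist_force'],s['grip_force'])
print(down(HEAD+180,25).as_matrix()[:,0])"
```

```text
[-0.1057396  -0.90011829 -0.42261826]
t 8.3 pos [0.4526 0.1253 0.2453] shift [-0.123   0.1783  0.042 ] turn [ 1.34 24.75 -3.05]
[ 2.17077422e-01 -1.38867574e-01  2.03602651e+00 -5.57403792e-06
  1.23244701e+00  3.90549056e-01] [ 0.1836713  -0.05610811 -0.66466639] 59.1914963722229
[0.1057396  0.90011829 0.42261826]
```

Call:
jog_arm(deltas=[-0.123,0.178,0.02,1.3,24.7,-3,-1,-0.123,0.178,0.02,1.3,24.7,-3,-1,-0.123,0.178,0.02,1.3,24.7,-3,-1,-0.123,0.178,0.02,1.3,24.7,-3,-1,-0.123,0.178,0.035,1.3,24.7,-3,-1,-0.123,0.178,0.04,1.3,24.7,-3,-1,-0.123,0.178,0.04,1.3,24.7,-3,-1,-0.123,0.178,0.04,1.3,24.7,-3,-1])

```text
time: 9.1
tool_pos: [0.6019, -0.0263, 0.1979]
tcp_rot: [-2.103, -1.864, -0.449]
wrist_force: [0.1, -0.3, -1.5]
width: 0.201
grip_force: 59.2
```

```bash
python3 -c "
from m import *
delta(MOUTH-.165*bore(),down(HEAD+180,25)); s=readout.read_state(); print(s['grip_force'])
t=read_camera('top'); c=read_camera('scene'); np.save('top1.npy',t,allow_pickle=True); np.save('scene1.npy',c,allow_pickle=True)
o=np.array(s['tool_pos'])
pt=pix(t,MOUTH-.05*bore()); pc=pix(c,MOUTH-.05*bore()); print(pt,pc)
im=[]
for k,p in((t,pt),(c,pc)):
    x,y=int(p[0])-50,int(p[1])-70; print(x,y); im.append(cv2.resize(k['color'][y:y+140,x:x+96],(400,583),interpolation=cv2.INTER_CUBIC))
cv2.imwrite('pics/ins.png',np.hstack(im))"
```

```text
t 9.1 pos [ 0.6019 -0.0263  0.1979] shift [ 0.0033  0.0055 -0.0061] turn [-0.69  0.24 -0.33]
59.2097532749176
[318.94250372 172.70713391] [243.15383253 222.32759492]
268 102
193 152
```

View pics/ins.png

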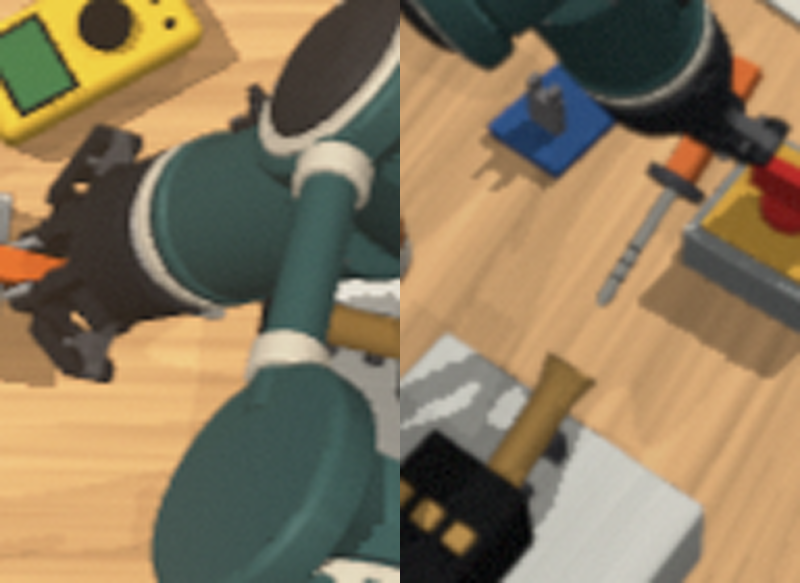

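The right half (scene view) shows the rod tip at (605,303), the collar at (676,182), and the mouth rim centred at (571,368). The rod axis extended passes within about 4 crop px of the rim centre. The arm hides the rod in the top view.

```bash
python3 -c "
from m import *
c=np.load('scene1.npy',allow_pickle=True).item()
g=lambda X,Y:np.array([193+(X-400)/4.1667,152+Y/4.164])
s=readout.read_state(); Rt=R.from_rotvec(s['tcp_rot']); o=np.array(s['tool_pos'])
ax=-Rt.as_matrix()[:,0]; z=Rt.as_matrix()[:,2]
print('axis',ax,'bore',bore())
rod=o-.002*z
for n,d,p in(('tip',.123,(605,303)),('collar',.039,(676,182))): print(n,rod+d*ax,pix(c,rod+d*ax),'seen',g(*p))
print('mouth',pix(c,MOUTH),g(571,368))
# best shift along axis explained by the view; per-direction pixel jacobian
for n,v in(('ax',ax),('y',Rt.as_matrix()[:,1]),('z',z)): print(n,pix(c,rod+.123*ax+.005*v)-pix(c,rod+.123*ax))
t=rod+.123*ax; B=down(HEAD+180,25); e=t-MOUTH; print('tip rel mouth along bore',e@bore(),'tool y',e@B.as_matrix()[:,1],'tool z',e@B.as_matrix()[:,2])
"
```

```text
axis [-0.10976547 -0.9016685  -0.41826481] bore [-0.1057396  -0.90011829 -0.42261826]
tip [ 0.58892828 -0.13781045  0.14968056] [239.33519686 225.06107766] seen [242.1996064  224.76657061]
collar [ 0.59814858 -0.0620703   0.1848148 ] [257.76984724 195.7393699 ] seen [259.23947008 195.7079731 ]
mouth [232.10057255 240.12997803] [234.03967168 240.376561  ]
ax [-1.10763744  1.76178124]
y [1.65571997 1.04920139]
z [0.57417234 0.34834258]
tip rel mouth along bore -0.039565941718935335 tool y -0.005403331048793807 tool z 0.002251698661246429
```

Call:
jog_arm(deltas=[0,0.0045,-0.004,-0.5,0.2,-0.3,-1,0,0.0045,-0.004,-0.5,0.2,-0.3,-1,0,0.0045,-0.004,-0.5,0.2,-0.3,-1])

```text
time: 9.5
tool_pos: [0.6077, -0.0293, 0.2034]
tcp_rot: [-2.104, -1.873, -0.466]
wrist_force: [0.6, 0.7, -0.8]
width: 0.196
grip_force: 59.2
```

```bash
cat > chk.py <<'E'
from m import *
s=readout.read_state(); Rt=R.from_rotvec(s['tcp_rot']); o=np.array(s['tool_pos'])
ax=-Rt.as_matrix()[:,0]; t=o+.123*ax; B=down(HEAD+180,25).as_matrix(); e=t-MOUTH
print('tip rel mouth: along %.4f y %.4f z %.4f'%(e@bore(),e@B[:,1],e@B[:,2]),'turn',np.degrees((Rt.inv()*down(HEAD+180,25)).as_rotvec()).round(2),np.round(s['wrist_force'],1))
E
python3 chk.py; python3 -c "
from m import *
c=read_camera('scene');m=cv2.cvtColor(c['color'],cv2.COLOR_BGR2HSV)
cv2.imwrite('pics/ins2.png',cv2.resize(c['color'][175:275,200:290],(540,600),interpolation=cv2.INTER_CUBIC))"
```

```text
tip rel mouth: along -0.0390 y 0.0008 z -0.0001 turn [0.04 0.1  0.06] [ 0.6  0.7 -0.8]
```

View pics/ins2.png

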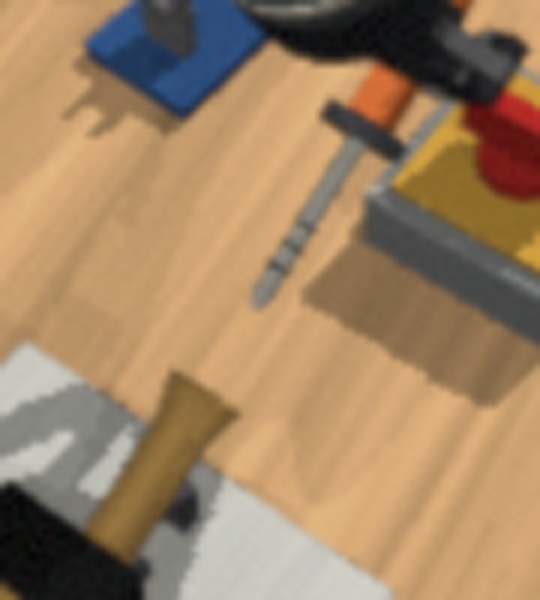

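In the crop, the tip is at (260,303), the collar at (363,128) and the rim centre at (205,393). The extended axis passes (207,393), so it is aligned and I can insert.

Call:
jog_arm(deltas=[-0.015,0,0,0,0,0,-1,-0.03,0,0,0,0,0,-1,-0.04,0,0,0,0,0,-1,-0.05,0,0,0,0,0,-1,-0.06,0,0,0,0,0,-1,-0.065,0,0,0,0,0,-1,-0.065,0,0,0,0,0,-1])

```text
time: 10.25
tool_pos: [0.6004, -0.0889, 0.1744]
tcp_rot: [-2.104, -1.869, -0.464]
wrist_force: [-0.0, 0.4, -1.3]
width: 0.197
grip_force: 59.2
```

```bash
python3 chk.py
```

```text
tip rel mouth: along 0.0277 y 0.0001 z 0.0008 turn [-0.06  0.06 -0.08] [-0.   0.4 -1.3]
```

No contact force, and the tip is about 28 mm in. I'll continue.

Call:
jog_arm(deltas=[-0.012,0,0,0,0,0,-1,-0.024,0,0,0,0,0,-1,-0.034,0,0,0,0,0,-1,-0.042,0,0,0,0,0,-1,-0.046,0,0,0,0,0,-1,-0.046,0,0,0,0,0,-1])

```text
time: 10.85
tool_pos: [0.5955, -0.1301, 0.1551]
tcp_rot: [-2.104, -1.87, -0.464]
wrist_force: [0.3, 0.1, -0.8]
width: 0.198
grip_force: 59.2
```

```bash
python3 chk.py
```

```text
tip rel mouth: along 0.0735 y 0.0001 z 0.0008 turn [-0.06  0.06 -0.07] [ 0.3  0.1 -0.8]
```

Call:
jog_arm(deltas=[-0.003,0,0,0,0,0,-1,-0.006,0,0,0,0,0,-1,-0.008,0,0,0,0,0,-1,-0.01,0,0,0,0,0,-1,-0.01,0,0,0,0,0,-1])

```text
time: 11.35
tool_pos: [0.5953, -0.1345, 0.1536]
tcp_rot: [-2.098, -1.867, -0.472]
wrist_force: [-0.2, 11.4, 5.7]
width: 0.202
grip_force: 59.5
```

```bash
python3 chk.py
```

```text
tip rel mouth: along 0.0781 y 0.0006 z 0.0012 turn [-0.07 -0.39  0.03] [-0.2 11.4  5.7]
```

The force opposing insertion rose to 13 N, so the collar is on the rim. A slightly firmer press, then a look.

Call:
jog_arm(deltas=[-0.004,0,0,0,0,0,-1,-0.004,0,0,0,0,0,-1,-0.004,0,0,0,0,0,-1])

```text
time: 11.65
tool_pos: [0.5953, -0.1347, 0.1537]
tcp_rot: [-2.093, -1.864, -0.477]
wrist_force: [1.5, 21.0, 12.8]
width: 0.194
grip_force: 59.7
```

```bash
python3 chk.py; python3 -c "
from m import *
c=read_camera('scene')
cv2.imwrite('pics/ins3.png',cv2.resize(c['color'][190:290,190:290],(600,600),interpolation=cv2.INTER_CUBIC))"
```

```text
tip rel mouth: along 0.0783 y 0.0007 z 0.0019 turn [-0.12 -0.74  0.07] [ 1.5 21.  12.8]
```

View pics/ins3.png

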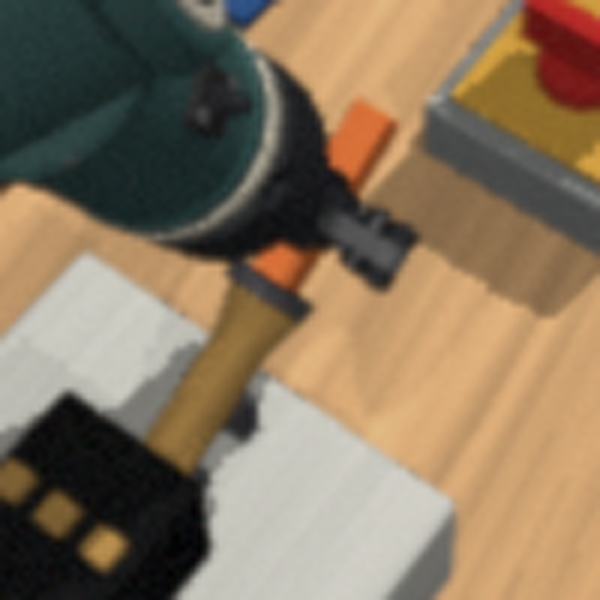

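The collar at (270,290) sits flush on the rim with no shaft showing. I'll withdraw along the bore.

Call:
jog_arm(deltas=[0.015,0,0,0,0,0,-1,0.035,0,0,0,0,0,-1,0.06,0,0,0,0,0,-1,0.085,0,0,0,0,0,-1,0.11,0,0,0,0,0,-1,0.135,0,0,0,0,0,-1,0.15,0,0,0,0,0,-1,0.15,0,0,0,0,0,-1])

```text
time: 12.5
tool_pos: [0.6107, -0.0054, 0.2144]
tcp_rot: [-2.102, -1.875, -0.466]
wrist_force: [1.0, -0.0, -1.0]
width: 0.195
grip_force: 59.2
```

```bash
python3 chk.py; python3 -c "
from h import *
a=np.radians(-99); d=np.array([np.cos(a),np.sin(a),0]); t=np.array([.548,.294,.106])
delta(t-.123*d,down(81)); delta([.56,.12,.26],down(81))"
```

```text
tip rel mouth: along -0.0654 y 0.0011 z 0.0001 turn [0.03 0.09 0.17] [ 1. -0. -1.]
t 12.5 pos [ 0.6107 -0.0054  0.2144] shift [ 0.3292 -0.0914  0.2722] turn [ -0.43 -24.91   2.43]
t 12.5 pos [ 0.6107 -0.0054  0.2144] shift [ 0.127  -0.0646  0.0085] turn [ -0.43 -24.91   2.43]
```

Call:
jog_arm(deltas=[0.127,-0.065,0.008,-0.4,-25,2.4,-1,0.127,-0.065,0.008,-0.4,-25,2.4,-1,0.127,-0.065,0.008,-0.4,-25,2.4,-1,0.127,-0.065,0.008,-0.4,-25,2.4,-1,0.127,-0.065,0.008,-0.4,-25,2.4,-1])

```text
time: 13.0
tool_pos: [0.559, 0.1215, 0.2596]
tcp_rot: [-2.383, -2.047, 0.004]
wrist_force: [0.7, -0.9, -0.9]
width: 0.2
grip_force: 59.2
```

```bash
python3 -c "
from h import *
a=np.radians(-99); d=np.array([np.cos(a),np.sin(a),0]); t=np.array([.548,.294,.110])
delta(t-.123*d,down(81))"
```

```text
t 13.0 pos [0.559  0.1215 0.2596] shift [ 0.292  -0.0359  0.1493] turn [-0.11  0.08  0.33]
```

Call:
jog_arm(deltas=[0.05,-0.006,0,0,0,0.3,-1,0.1,-0.012,0,0,0,0.3,-1,0.15,-0.018,0,0,0,0.3,-1,0.2,-0.025,0.03,0,0,0.3,-1,0.245,-0.03,0.06,0,0,0.3,-1,0.275,-0.034,0.09,0,0,0.3,-1,0.292,-0.036,0.12,0,0,0.3,-1,0.292,-0.036,0.149,0,0,0.3,-1])

```text
time: 13.8
tool_pos: [0.5707, 0.411, 0.1059]
tcp_rot: [-2.396, -2.028, 0.008]
wrist_force: [0.6, 0.3, -1.2]
width: 0.194
grip_force: 59.2
```

Call:
jog_arm(deltas=[0,0,0,0,0,0,-1,0,0,0,0,0,0,-1,0,0,0,0,0,0,-1,0,0,0,0,0,0,-1])

```text
time: 14.2
tool_pos: [0.5718, 0.4117, 0.1127]
tcp_rot: [-2.397, -2.029, -0.002]
wrist_force: [0.0, 0.6, -0.5]
width: 0.198
grip_force: 59.2
```

```bash
python3 -c "
from h import *
a=np.radians(-99); d=np.array([np.cos(a),np.sin(a),0]); t=np.array([.548,.294,.110])
delta(t-.123*d,down(81)); s=readout.read_state(); print(s['joint_vel'],s['wrist_force'],s['grip_force'])
c=read_camera('scene'); print(pix(c,t))
cv2.imwrite('pics/fin.png',cv2.resize(c['color'][80:230,220:370],(600,600),interpolation=cv2.INTER_CUBIC))"
```

```text
t 14.2 pos [0.5718 0.4117 0.1127] shift [ 0.003  -0.0051  0.0027] turn [ 0.01 -0.09 -0.51]
[ 1.34835101e-02 -3.90626103e-03  1.45796611e-03 -1.60072845e-05
 -9.54877349e-04  2.14978998e-03] [ 0.02928998  0.59509453 -0.51208421] 59.22582685947418
[298.25591998 122.05270209]
```

View pics/fin.png

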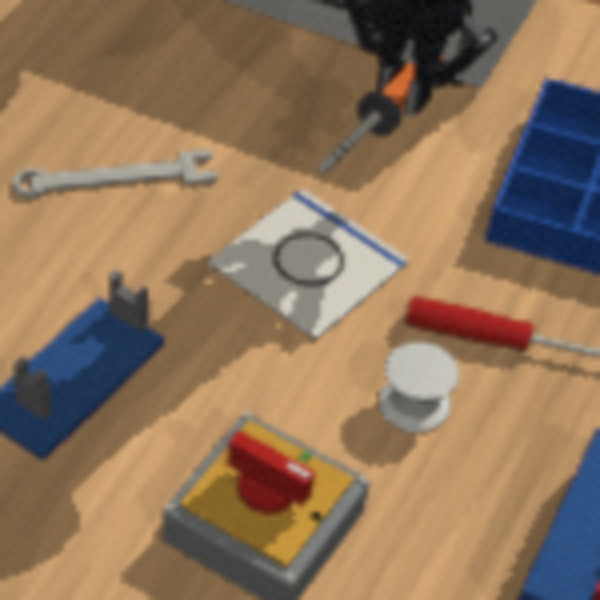

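The tip is at (322,170), matching the predicted (313,168). The ring centre is at (310,258) and the handle is still off. Last check, then hand in.

```bash
python3 -c "
from h import *
c=read_camera('scene'); r=onz(c,220+310/4,80+258/4,.006); q=onz(c,220+322/4,80+170/4,.1127)
s=readout.read_state(); t=np.array(s['tool_pos'])-.123*R.from_rotvec(s['tcp_rot']).as_matrix()[:,0]
print(r,q,t); d=max(np.linalg.norm((r-q)[:2]),np.linalg.norm((r-t)[:2])); print(d)
if d<.03: print(finish_job())"
```

```text
[0.55316601 0.29906906 0.006     ] [0.55598065 0.29283465 0.1127    ] [0.55081831 0.29086249 0.1122316 ]
0.008535784581300058
the job is handed in; nothing more can be done
None
```

The job is handed in, though the hand-in returned no verdict: the handle is off, the rod was pushed in until its collar stopped and drawn right out, and it is now held level with its tip within about 9 mm of the ring's centre and about 106 mm above the tile.

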